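# Clamp a glass tile in the studio jig with a T-slot stud

## Task

Clamp the glass tile in the jig: take the clamp stud by its wing out of its block, drop its T-head into the jig's slot on the open side of the tile, and slide it along so that the stud, not your fingers, pushes the tile home against the round-nosed stop in the middle of the fence. Keep a gentle push of about 8 N on the tile while you turn the stud a quarter turn to lock it, then let go and leave tile and stud there. Do not force the stud against the rail, never press the glass with more than 16 N, and leave the glue bottle, bowl and cup where they are.

Things in the scene. Friction and masses are not known exactly. Their poses are not given: they have to be found in the camera images.
- stud: Clamp stud, 0.2 kg, same after a half turn. At the start it stands upright in the rack's hole, flange on its top. Origin: centre of the flange's underside; z up, x along the T-head. Steel flange 40 mm diameter, z 0 to 12 mm. Below it a shank 11 mm diameter, then the T-head 28 (x) x 12 (y) mm, z -8 to -13 mm, with a smaller nose 24 x 9 mm down to z -16 mm. Its wing grip: see wing.
- wing (a point): Middle of the stud's black wing grip, 38 mm above the stud's origin. The wing is 44 mm long (stud x, parallel to the T-head), 12 mm thick (y), 28 mm high (stud z 24 to 52 mm), on a neck 16 mm in diameter.
- rack: Fixed pale wooden block 90 x 90 x 32 mm with a 34 mm round hole right through its middle, in which the stud stands. Origin: centre of its underside.
- jig: Fixed jig: plywood board 310 (x) x 170 (y) x 10 mm, T-slot rail 48 mm wide along its middle (y = 0). Origin: centre of the underside, on the table; x along the slot towards the fence, z up. On both sides of the rail a wooden bed, top at z 34 mm, x -20 to 155 mm, carries the tile between guides 8 mm high, inner faces at y +-62 mm (x -20 to 135 mm).
- slot (a point): Good place to drop the stud in: middle of the slot, level with the rail's top (z 32 mm), at jig x = -85 mm. The slot is 15 mm wide between lips 6 mm thick, open on top along the whole rail; the channel under the lips is 32 mm wide, 16 mm deep. So the T-head enters only lengthwise, slides and can be turned anywhere in it, and is caught under the lips when across.
- fence: Fixed wooden fence across the jig's far end, 150 mm wide, 26 high. Origin: bottom middle of its face towards the tile (jig x 125, z 34 mm); axes as the jig's. In its middle sits a rigid steel stop with a round nose (24 mm diameter, 16 mm high, upright), whose tip stands 2 to 16 mm in front of the fence's face: reset every time and not measured, so the tile's home must be felt.
- tile: Pale blue-grey glass tile 90 (x) x 120 (y) x 12 mm, 0.25 to 0.5 kg, loose on the bed, 22 to 58 mm short of the stop. Origin: centre of its underside; axes nearly the jig's. The stud's flange pushes its edge at tile x -45 mm. Sliding takes about 1 to 6 N; at the stop the force rises steeply, some 4 N or more per mm.
- glue: White glue bottle with orange cap, 48 mm diameter, 120 mm high, loose. Origin: centre of its foot. Leave alone.
- bowl: Yellow fused-glass bowl, 124 mm diameter, 50 mm high, loose. Origin: centre of its foot. Leave alone.
- cup: Blue cup 76 mm diameter, 95 mm high, with brushes up to 190 mm high, loose. Origin: centre of its foot. Leave alone.
Mind the look-alikes: they are no part of the job. Of the things shaped like the stud, the bare steel one is meant.

How it is judged:
By the outcome, as a careful person would: the job done as asked, in the order asked, and still so for the second after the job is handed in, with the robot touching nothing.
It also fails if it takes over 67 s, if anything falls off the work surface, if the arm or the gripper's body presses on something with over 40 N, if the wrist force passes 120 N, or if a joint passes its speed limit or range.

## Robot

A 6-joint arm with a two-finger parallel gripper is mounted at the origin on the work surface. World frame = base frame: x ahead of the robot, y to its left, z up, the work surface at z = 0. Lengths are in m, angles in rad, forces in N, time in s.
With the tool pointing down it reaches from about 0.325 to 0.775 m from the base axis. Payload 9.3 kg.
Tool frame: the origin (TCP) lies at the very end of the fingers, on their centre line; the grasp point (between the pads) lies 19 mm behind it; y points along the fingers, z is the direction in which the jaws open and shut, and the axes are right-handed (so a half turn about y gives the same grasp; the last joint's range is limited). The gripper opens to 85 mm and grips with 20 to 120 N. Pads are 22 mm wide; open, the fingers measure 114 mm over their backs; the gripper's body (76 mm by 85 mm) begins 54 mm behind the grasp point. The pads swing forward as they close: fully open they stand 13 mm farther back than shut.
Start: joints at [-1.45, 0.259, 0.021, 1.334, 0, 1.418], TCP at [0.149, -0.53, 0.231] pointing down, gripper open.
Joint ranges: [-3.04, 3.04], [-0.91, 1.82], [-1.04, 1.36], [-1.92, 1.95], [-1.52, 1.45], [-3.14, 3.14]. Speed limits (rad/s): [2.22, 2.22, 2.79, 3.14, 3.14, 3.14].

## Interface

Orientations are given as a unit quaternion [x, y, z, w].
In Python, from bench import ctrl gives the robot as it stands. The module is installed in compiled form; this text tells all that it offers.
- The arm moves only by the tool jog_arm, never from a script. Its argument "motion" is one flat list of numbers, 5 for each row, row after row: the shift along the world's x, y, z as a fraction of full scale, then the turn about the world's z as a fraction of full scale, then the opening, from -1 (shut) to 1 (fully open). In form: [x, y, z, twist, hand, x, y, z, twist, hand, ...]. A call has 1 to 12 rows; each row is the pose to reach, as a shift and turn from the pose commanded when the call began; what a row does not reach only later rows make up. Full scale, the value 1, is 20 cm for a shift and 60 degrees for a turn. A row lasts 1/8 s, in which the tool goes at most 62.5 mm and 10.7 degrees, less where a joint would pass 70% of its speed; a pose out of reach is approached as far as the arm can. A call with a number of a shift or a turn outside -1 to 1 is refused whole. A call with a gripper value outside its range is refused whole. The fingers move at their own pace and stop on an object; "squeeze" is the grip in N (left out, the last holds). Time passes only in rows, so rows that repeat a pose let the fingers close. It gives the time, the measured TCP pose, the force and the opening at its end, in the units of the state.
- ctrl.get_state(): the state, without advancing time (a new reading comes with each control period).
- ctrl.read_camera(name): name is "scene" or "side" or "wrist"; returns a dict with "frame" (400x640x3 uint8, red, green, blue), "z_map" (400x640 float32, m along the optical axis (not along the pixel's ray), 0 where there is no reading), "fx", "fy", "cx", "cy" (pixels), "D" ([k1, k2, p1, p2, k3] as OpenCV has them; the pictures are not rectified), "world_to_cam" (4x4, takes a point from world to camera coordinates); the wrist camera has in their place "mount" (4x4, takes a point from camera to tool coordinates, whose origin is the TCP and whose axes are the tool frame's). Camera axes: x right, y down, z forward; pixel columns grow to the right and rows downward; lengths in m; the calibration is good to about 2 mm. A picture is of the moment at which its call begins: read the wrist's pose just before it.
- ctrl.job_done(): hands the job in, once; it reports no verdict.
Trained networks look in a picture, given as the dict that the camera call returned (one of the last four; its "shot" number tells which), for a name from the list of things; names that differ only in an ending like _2 or _b are one class to them, and where a whole thing is asked for, a point or a joint stands for the part that bears it (a point fixed in the world has none). Each returns a list of dicts, best first, with "p" (0 to 1); they miss things now and then, are a little off and sometimes report something else, mostly with a low value. They report only what shows in the picture. A call takes as long as a camera call. They do not tell look-alikes from the thing itself.
- ctrl.spot_in(name, picture): "box" ([left, top, right, bottom] in pixels, round what is visible of it).
- ctrl.regions_of(name, picture): "pixels" (400x640 bool, what is visible of it) and "box" ([left, top, right, bottom] in pixels, round what is visible of it).
The state is a dict: "time_s": time; "joints": joint angles; "joint_velocities": joint speeds; "effort": joint torques, N m; "position": TCP position; "eef_rot": TCP orientation; "ft_force": force on the tool from outside, world axes, zero at the start; "torque": the same for the moment, N m; "finger_gap": opening from 0.0 (shut) to 1.0 (fully open).
Only numpy, scipy, OpenCV 4.12 (cv2) and the standard library are available. Lean on these libraries where they do the work, as an engineer would, in place of code of your own. Each camera call takes 0.05 s, during which the arm holds its last target. There are 200 camera calls.

## Working session

There is one attempt and no reset: what is moved stays moved. The work goes in short steps, Python scripts to look and compute and a tool call to move; the robot and the scene stay as the last step left them, time stands still between calls to the robot, and variables do not carry over. Pictures are saved under pics/ and viewed, about 8 in all and at most 12, crops included, and the job is handed in when it is done.

Besides the shell and the picture viewer there is one more tool, called as a command line: name --argument value ..., lists and objects as JSON in quotes. jog_arm: Moves the arm, as the interface text tells. Its arguments: {"type":"object","properties":{"motion":{"type":"array"},"squeeze":{"type":"number"}},"required":["motion"]}

```bash
mkdir -p pics; ls; cat > h.py <<'E'
import numpy as np, cv2
from bench import ctrl
from scipy.spatial.transform import Rotation as R
def cam(name):
    s=ctrl.get_state(); p=ctrl.read_camera(name)
    if name=="wrist":
        T=np.eye(4);T[:3,:3]=R.from_quat(s["eef_rot"]).as_matrix();T[:3,3]=s["position"]
        p["c2w"]=T@np.array(p["mount"])
    else: p["c2w"]=np.linalg.inv(np.array(p["world_to_cam"]))
    p["K"]=np.array([[p["fx"],0,p["cx"]],[0,p["fy"],p["cy"]],[0,0,1.]])
    return p
def rays(p,uv):
    n=cv2.undistortPoints(np.array(uv,float).reshape(-1,1,2),p["K"],np.array(p["D"],float)).reshape(-1,2)
    return np.c_[n,np.ones(len(n))]
def pts(p,uv):
    uv=np.array(uv); z=p["z_map"][uv[:,1],uv[:,0]]
    c=rays(p,uv)*z[:,None]
    return (c@p["c2w"][:3,:3].T+p["c2w"][:3,3])[z>0]
def onplane(p,uv,z):
    d=rays(p,uv)@p["c2w"][:3,:3].T; o=p["c2w"][:3,3]
    return o+d*((z-o[2])/d[:,2])[:,None]
def cloud(p,m):
    v,u=np.nonzero(m); return pts(p,np.c_[u,v])
def save(p,n): cv2.imwrite("pics/"+n,p["frame"][:,:,::-1])
E
cat > a.py <<'E'
from h import *
s=ctrl.get_state();print(s)
for n in ["scene","side"]:
    p=cam(n);save(p,n+"1.png");print(n,p["c2w"][:3,3].round(3))
    for k in ["stud","wing","rack","jig","fence","tile","glue","bowl","cup"]:
        for r in ctrl.regions_of(k,p)[:3]:
            c=cloud(p,r["pixels"])
            print(k,round(r["p"],2),np.round(r["box"]),len(c), (np.median(c,0).round(3),np.percentile(c,2,0).round(3),np.percentile(c,98,0).round(3)) if len(c) else "")
E
python3 a.py
```

```text
pics
{'time_s': 0.0, 'joints': array([-1.44960799e+00,  2.59179677e-01,  2.07539010e-02,  1.33368630e+00,
        1.17986311e-05,  1.41819334e+00]), 'joint_velocities': array([ 5.33196523e-04, -2.01799671e-03,  7.39968718e-05, -1.22164073e-03,
       -7.25887137e-04,  3.17276665e-05]), 'effort': array([-1.11267931e-03, -5.55637515e+01,  3.44527280e+01,  1.37186740e-02,
       -2.14224597e-04, -1.48694932e-05]), 'position': array([ 0.14867404, -0.52923421,  0.23066987]), 'eef_rot': array([-0.09648629,  0.7009563 , -0.70002617,  0.09650924]), 'ft_force': array([ 0.34600216, -0.25591849,  0.81830185]), 'torque': array([-0.00741513, -0.01127036, -0.09114651]), 'finger_gap': 1.0021618298926833}
scene [0.996 0.315 0.864]
stud 0.76 [211. 134. 226. 158.] 194 (array([ 0.555, -0.38 ,  0.041]), array([ 0.533, -0.397,  0.013]), array([ 0.571, -0.367,  0.069]))
stud 0.53 [239. 139. 277. 170.] 757 (array([ 0.511, -0.255,  0.03 ]), array([ 0.446, -0.32 ,  0.002]), array([ 0.548, -0.218,  0.037]))
stud 0.51 [279. 121. 293. 138.] 192 (array([ 0.386, -0.252,  0.043]), array([ 0.372, -0.271,  0.016]), 
[... 2529 characters left out ...]
.211, 0.03 ]), array([0.565, 0.266, 0.063]))
tile 0.69 [262. 162. 310. 193.] 1388 (array([0.491, 0.118, 0.045]), array([0.433, 0.077, 0.036]), array([0.548, 0.166, 0.049]))
tile 0.39 [273. 298. 330. 356.] 1725 (array([ 0.495, -0.289,  0.032]), array([ 0.446, -0.328,  0.002]), array([ 0.547, -0.225,  0.036]))
glue 0.62 [383. 299. 410. 337.] 749 (array([ 0.689, -0.303,  0.077]), array([ 0.672, -0.314,  0.01 ]), array([ 0.713, -0.281,  0.121]))
bowl 0.84 [380. 165. 426. 206.] 1528 (array([0.786, 0.088, 0.025]), array([0.725, 0.011, 0.002]), array([0.835, 0.125, 0.051]))
cup 0.57 [268.  59. 300. 128.] 1260 (array([0.503, 0.36 , 0.077]), array([0.467, 0.343, 0.003]), array([0.538, 0.51 , 0.178]))
```

```bash
python3 - <<'E'
import cv2,numpy as np
a=cv2.imread("pics/scene1.png")[90:320,180:520]; b=cv2.imread("pics/side1.png")[110:390,210:440]
cv2.imwrite("pics/c1.png",cv2.resize(a,None,fx=2.3,fy=2.3,interpolation=2));cv2.imwrite("pics/c2.png",cv2.resize(b,None,fx=2.1,fy=2.1,interpolation=2))
E
```

```text
(no output)
```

View pics/c1.png

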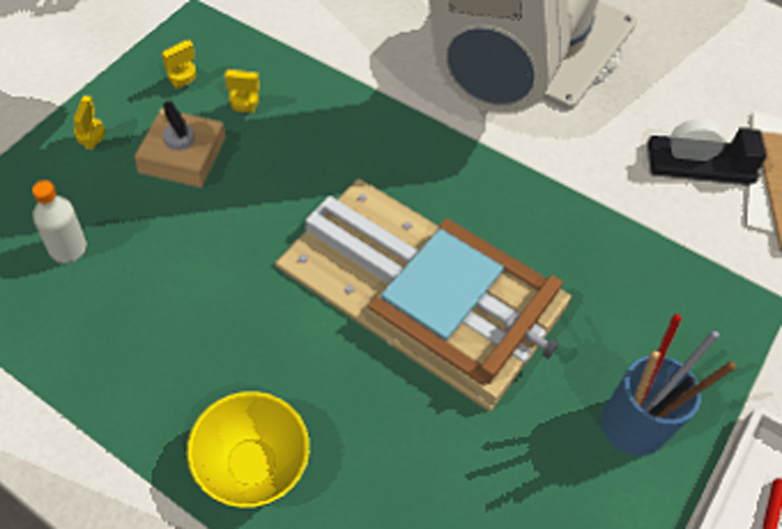

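View pics/c2.png

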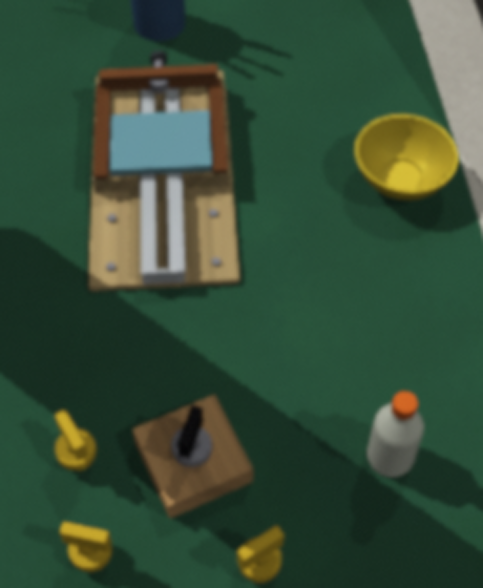

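```bash
cat > b.py <<'E'
from h import *
s=ctrl.get_state()
print(R.from_quat(s["eef_rot"]).as_matrix().round(3))
def grid(p):
    v,u=np.mgrid[0:400,0:640]; m=p["z_map"]>0; return cloud(p,m), p["frame"][m]
for n in ["scene","side"]:
    p=cam(n);c,col=grid(p)
    m=(abs(c[:,0]-.5)<.05)&(abs(c[:,1]+.275)<.06)&(c[:,2]>.06)&(c[:,2]<.1)&(col.max(1)<90)
    w=c[m]; r=cv2.minAreaRect(w[:,:2].astype(np.float32)*1000); print(n,"wing",len(w),w.mean(0).round(4),r, w[:,2].max())
    m=(abs(c[:,0]-.5)<.08)&(abs(c[:,1]+.275)<.08)&(abs(c[:,2]-.032)<.004)
    print("rack",cv2.minAreaRect(c[m][:,:2].astype(np.float32)*1000))
    j=(abs(c[:,0]-.5)<.1)&(c[:,1]>-.1)&(c[:,1]<.27)
    m=j&(abs(c[:,2]-.060)<.005); print("fence",m.sum(),cv2.minAreaRect(c[m][:,:2].astype(np.float32)*1000))
    m=j&(abs(c[:,2]-.010)<.004); print("board",m.sum(),cv2.minAreaRect(c[m][:,:2].astype(np.float32)*1000))
    m=j&(abs(c[:,2]-.032)<.004)&(c[:,1]<.07); print("rail",m.sum(),cv2.minAreaRect(c[m][:,:2].astype(np.float32)*1000))
    m=j&(abs(c[:,2]-.046)<.006)&(col[:,2]>col[:,0].astype(int)+15); print("tile",m.sum(),cv2.minAreaRect(c[m][:,:2].astype(np.float32)*1000))
p=cam("wrist");print(np.array(p["mount"]).round(3),p["fx"])
E
python3 b.py
```

```text
[[-0.963  0.     0.27 ]
 [-0.27  -0.    -0.963]
 [-0.    -1.     0.   ]]
scene wing 87 [ 0.4991 -0.2672  0.0768] ((496.76727294921875, -270.1072082519531), (44.767459869384766, 13.44400405883789), 64.78804779052734) 0.08519115443608982
rack ((496.090576171875, -271.39178466796875), (90.82304382324219, 91.9946517944336), 21.222354888916016)
fence 347 ((493.59588623046875, 243.96051025390625), (51.33645248413086, 152.74545288085938), 89.42736053466797)
board 1815 ((488.2554931640625, 96.31660461425781), (309.4403381347656, 170.61756896972656), 87.07354736328125)
rail 509 ((481.81268310546875, 6.439064025878906), (128.89395141601562, 49.61574935913086), 87.34793090820312)
tile 1303 ((489.7747497558594, 126.49615478515625), (89.88614654541016, 121.4698715209961), 87.7224349975586)
side wing 186 [ 0.4967 -0.2782  0.0797] ((496.59075927734375, -275.49884033203125), (45.85076904296875, 13.022125244140625), 65.63468170166016) 0.0880013374555555
rack ((496.52667236328125, -274.2309875488281), (91.73973846435547, 92.48291015625), 19.614452362060547)
fence 298 ((494.44610595703125, 239.34095764160156), (148.79229736328125, 56.272682189941406), 1.587704062461853)
board 2600 ((499.8493347167969, 80.91822814941406), (361.9132080078125, 199.0496063232422), 89.87699127197266)
rail 590 ((511.8570556640625, 3.0048980712890625), (135.55184936523438, 100.944091796875), 88.73588562011719)
tile 1304 ((490.6427307128906, 123.55679321289062), (95.17996978759766, 120.29950714111328), 86.86163330078125)
[[ 0.     0.963  0.268 -0.067]
 [-0.    -0.268  0.963 -0.143]
 [ 1.    -0.     0.     0.   ]
 [ 0.     0.     0.     1.   ]] 282.00306032299716
```

jog_arm --motion '[0.87,0.64,0,0.41,1,0.87,0.64,0,0.41,1,0.87,0.64,0,0.41,1,0.87,0.64,0,0.41,1,0.87,0.64,0,0.41,1]'

```text
time_s: 1.78
position: [0.3241, -0.4002, 0.2314]
eef_rot: [0.245, -0.663, 0.664, -0.245]
ft_force: [0.2, -0.0, -0.4]
finger_gap: 1.0
```

jog_arm --motion '[0.87,0.64,0,0.41,1,0.87,0.64,0,0.41,1,0.87,0.64,0,0.41,1,0.87,0.64,0,0.41,1,0.87,0.64,0,0.41,1,0.87,0.64,0,0.41,1]'

```text
time_s: 2.52
position: [0.496, -0.2744, 0.2311]
eef_rot: [-0.379, 0.597, -0.597, 0.379]
ft_force: [-0.6, -0.8, -0.7]
finger_gap: 0.999
```

```bash
cat > c.py <<'E'
from h import *
s=ctrl.get_state();print(s["position"],s["joints"],s["ft_force"],s["time_s"])
M=R.from_quat(s["eef_rot"]).as_matrix();print("jaw yaw",np.degrees(np.arctan2(M[1,2],M[0,2])))
p=cam("wrist");save(p,"w1.png");m=p["z_map"]>0;c=cloud(p,m);col=p["frame"][m]
m=(abs(c[:,0]-.5)<.05)&(abs(c[:,1]+.275)<.05)&(c[:,2]>.075)&(c[:,2]<.1)
w=c[m];print(len(w),cv2.minAreaRect(w[:,:2].astype(np.float32)*1000),np.median(w[:,2]))
m=(abs(c[:,0]-.5)<.08)&(abs(c[:,1]+.275)<.08)&(abs(c[:,2]-.032)<.004)
print("rack",cv2.minAreaRect(c[m][:,:2].astype(np.float32)*1000),np.median(c[m][:,2]))
m=(abs(c[:,0]-.5)<.05)&(abs(c[:,1]+.275)<.05)&(abs(c[:,2]-.044)<.004)
w=c[m];print("flange",len(w),cv2.minEnclosingCircle(w[:,:2].astype(np.float32)*1000),np.median(w[:,2]))
E
python3 c.py
```

```text
[ 0.49599713 -0.27443203  0.23111764] [-6.53200211e-01  2.87933345e-01  6.21565846e-02  1.34540664e+00
 -3.57902168e-04  1.35673112e+00] [-0.55063734 -0.82444394 -0.73815772] 2.525
jaw yaw -25.160581829424462
467 ((495.4752197265625, -273.2618103027344), (44.22104263305664, 11.948241233825684), 66.51766967773438) 0.08404955590524599
rack ((495.3278503417969, -273.55755615234375), (90.0771713256836, 90.2889175415039), 19.322885513305664) 0.03234638469440493
flange 478 ((495.120361328125, -273.3070373535156), 20.05935287475586) 0.044362092033581046
```

View pics/w1.png

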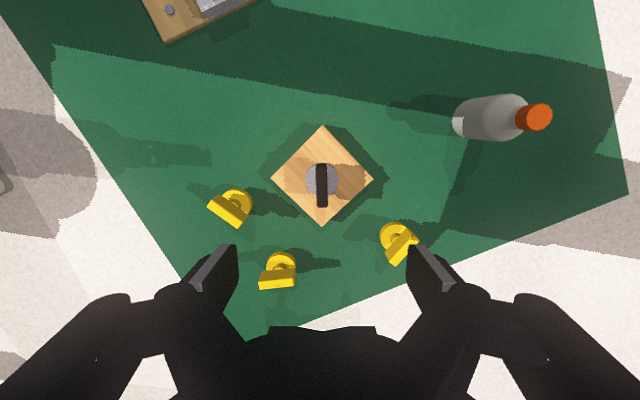

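jog_arm --motion '[-0.007,0,-0.4,0.025,1,-0.007,0,-0.7,0.025,1,-0.007,0,-0.88,0.025,1,-0.007,0,-0.88,0.025,1,-0.007,0,-0.88,0.025,1,-0.007,0,-0.88,0.025,1]' --squeeze 100

```text
time_s: 3.32
position: [0.4963, -0.2747, 0.0578]
eef_rot: [0.387, -0.59, 0.593, -0.387]
ft_force: [0.2, 0.5, 1.2]
finger_gap: 1.001
```

jog_arm --motion '[0,0,0,0,-1,0,0,0,0,-1,0,0,0,0,-1,0,0,0,0,-1,0,0,0,0,-1,0,0,0,0,-1,0,0,0,0,-1,0,0,0,0,-1]' --squeeze 100

```text
time_s: 4.32
position: [0.4955, -0.2736, 0.0557]
eef_rot: [0.387, -0.591, 0.592, -0.387]
ft_force: [-0.5, 0.7, 5.1]
finger_gap: 0.12
```

jog_arm --motion '[0,0,0.1,0,-1,0,0,0.25,0,-1,0,0,0.45,0,-1,0,0,0.45,0,-1,0,0,0.45,0,-1]'

```text
time_s: 4.95
position: [0.4949, -0.2732, 0.1444]
eef_rot: [-0.387, 0.592, -0.591, 0.387]
ft_force: [-0.3, 0.1, -1.5]
finger_gap: 0.117
```

jog_arm --motion '[0,0.3,0,0.1,-1,0,0.6,0,0.2,-1,0,0.8,0,0.3,-1,0,0.8,0,0.35,-1,0,0.8,0,0.35,-1,0,0.8,0,0.35,-1,0,0.8,0,0.35,-1]'

```text
time_s: 5.82
position: [0.4952, -0.114, 0.1449]
eef_rot: [-0.488, 0.512, -0.511, 0.488]
ft_force: [0.6, -0.3, -1.8]
finger_gap: 0.123
```

```bash
cat > d.py <<'E'
from h import *
s=ctrl.get_state();print(s["position"],s["joints"],s["ft_force"],s["finger_gap"],s["time_s"])
M=R.from_quat(s["eef_rot"]).as_matrix();print("jaw yaw",np.degrees(np.arctan2(M[1,2],M[0,2])))
p=cam("wrist");save(p,"w2.png");m=p["z_map"]>0;c=cloud(p,m);col=p["frame"][m].astype(int)
print(c[:,1].max())
j=(abs(c[:,0]-.49)<.11)&(c[:,1]>-.1)&(c[:,1]<.27)
m=j&(abs(c[:,2]-.032)<.002)&(col.max(1)-col.min(1)<40); print("rail",m.sum(),cv2.minAreaRect(c[m][:,:2].astype(np.float32)*1000))
m=j&(abs(c[:,2]-.010)<.003)&(col[:,0]>col[:,1]); print("board",m.sum(),cv2.minAreaRect(c[m][:,:2].astype(np.float32)*1000))
m=j&(abs(c[:,2]-.046)<.004)&(col[:,2]>col[:,0].astype(int)+15); print("tile",m.sum(),cv2.minAreaRect(c[m][:,:2].astype(np.float32)*1000),np.median(c[m][:,2]))
E
python3 d.py
```

```text
[ 0.49516051 -0.11398643  0.14485235] [-3.91524800e-01  2.30344765e-01 -2.42948983e-01  1.09823706e+00
 -2.87932941e-05  1.22647773e+00] [ 0.61694384 -0.2894309  -1.83459139] 0.12321590270288314 5.825
jaw yaw -2.7047109005710293
0.06935440771563625
rail 5472 ((482.4139099121094, -6.041862487792969), (105.19595336914062, 47.98496627807617), 87.14488220214844)
board 19654 ((483.13153076171875, -2.0136260986328125), (113.70966339111328, 169.5904998779297), 87.29954528808594)
tile 0 ((0.0, 0.0), (0.0, 0.0), 0.0) nan
  return _methods._mean(a, axis=axis, dtype=dtype,
  ret = ret.dtype.type(ret / rcount)
```

View pics/w2.png

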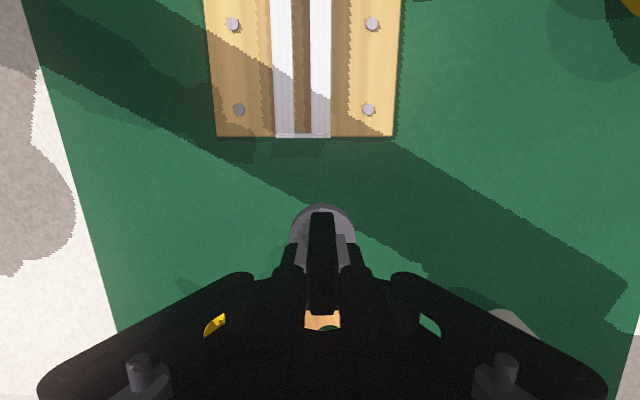

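```bash
cat > e.py <<'E'
from h import *
s=ctrl.get_state();print(s["position"])
p=cam("wrist");m=p["z_map"]>0;c=cloud(p,m)
d=c-s["position"]
r=np.hypot(d[:,0],d[:,1])<.035
for lo,hi in [(-.018,-.008),(.022,.036)]:
    w=d[r&(d[:,2]>lo)&(d[:,2]<hi)]
    if len(w)<5: print(lo,len(w));continue
    print(lo,len(w),np.median(w[:,2]),cv2.minAreaRect(w[:,:2].astype(np.float32)*1000),w[:,:2].min(0),w[:,:2].max(0))
w=d[r&(d[:,2]>-.016)&(d[:,2]<-.008)][:,:2]
# circle fit on outer front edge
q=w[w[:,1]>.0]; a=[]
for b in np.arange(-.018,.0181,.003):
    k=q[abs(q[:,0]-b)<.0015]
    if len(k): a.append([b,k[:,1].max()])
a=np.array(a);print(a.round(4).tolist())
A=np.c_[2*a,np.ones(len(a))];x=np.linalg.lstsq(A,(a**2).sum(1),rcond=None)[0];print(x[:2],np.sqrt(x[2]+x[0]**2+x[1]**2))
E
python3 e.py
```

```text
[ 0.49520439 -0.11397899  0.14497064]
-0.018 1084 -0.011625697333827276 ((-0.0561981201171875, 9.640031814575195), (21.71263313293457, 39.741981506347656), 87.69642639160156) [-0.02027542 -0.00193096] [0.01943773 0.02049156]
0.022 2837 0.028414304349550057 ((-0.2794313430786133, 0.8171501159667969), (35.95794677734375, 38.77596664428711), 38.822635650634766) [-0.01872591 -0.02115376] [0.01887371 0.02298925]
[[-0.018, 0.0115], [-0.015, 0.0154], [-0.012, 0.0171], [-0.009, 0.0189], [-0.006, 0.0198], [-0.003, 0.02], [-0.0, 0.0202], [0.003, 0.0201], [0.006, 0.0192], [0.009, 0.0185], [0.012, 0.0169], [0.015, 0.0139], [0.018, 0.0099]]
[-0.00053001 -0.00142031] 0.021864482891759792
```

jog_arm --motion '[-0.056,0.3,0,0,-1,-0.056,0.5,0,0,-1,-0.056,0.624,-0.1,0,-1,-0.056,0.624,-0.25,0,-1,-0.056,0.624,-0.335,0,-1,-0.056,0.624,-0.335,0,-1,-0.056,0.624,-0.335,0,-1,-0.056,0.624,-0.335,0,-1]'

```text
time_s: 6.92
position: [0.4847, 0.011, 0.0791]
eef_rot: [0.488, -0.511, 0.512, -0.489]
ft_force: [-0.5, -0.5, -1.8]
finger_gap: 0.12
```

```bash
cat > f.py <<'E'
from h import *
import warnings;warnings.simplefilter("ignore")
s=ctrl.get_state();print(s["position"],s["ft_force"],s["time_s"])
M=R.from_quat(s["eef_rot"]).as_matrix();print("jaw yaw",np.degrees(np.arctan2(M[1,2],M[0,2])))
p=cam("wrist");save(p,"w3.png");m=p["z_map"]>0;c=cloud(p,m);col=p["frame"][m].astype(int)
j=(abs(c[:,0]-.49)<.11)&(c[:,1]>-.1)&(c[:,1]<.27)
m=j&(abs(c[:,2]-.032)<.0015)&(col.max(1)-col.min(1)<40)&(abs(c[:,0]-.485)<.03); q=c[m]
for y in np.arange(-.05,.1,.01):
    k=q[abs(q[:,1]-y)<.002]
    if len(k)>5: 
        xs=np.sort(k[:,0]); g=np.argmax(np.diff(xs)); print(round(y,2),xs[0].round(4),xs[g].round(4),xs[g+1].round(4),xs[-1].round(4))
m=j&(abs(c[:,2]-.046)<.004)&(col[:,2]>col[:,0]+15); t=c[m]; print("tile",m.sum(),np.median(t[:,2]))
for x in np.arange(.44,.54,.02):
    k=t[abs(t[:,0]-x)<.003]
    if len(k): print(round(x,2),k[:,1].min().round(4),k[:,1].max().round(4))
E
python3 f.py
```

```text
[0.48467938 0.01104826 0.07910832] [-0.45847898 -0.45077505 -1.79770588] 6.925
jaw yaw -2.6344615576656047
0.01 0.4595 0.4632 0.504 0.5075
0.02 0.4603 0.4731 0.4943 0.5076
0.03 0.4604 0.4766 0.4917 0.5078
0.04 0.4612 0.4771 0.4921 0.5088
0.05 0.4613 0.4778 0.4931 0.5088
0.06 0.4622 0.4777 0.4935 0.5095
0.07 0.4623 0.4783 0.4939 0.5098
0.08 0.4551 0.4788 0.4943 0.5136
tile 24921 0.04619866766209413
0.44 0.0828 0.1442
0.46 0.0819 0.1434
0.48 0.081 0.1425
0.5 0.08 0.1415
0.52 0.0791 0.1406
0.54 0.0781 0.1398
```

View pics/w3.png

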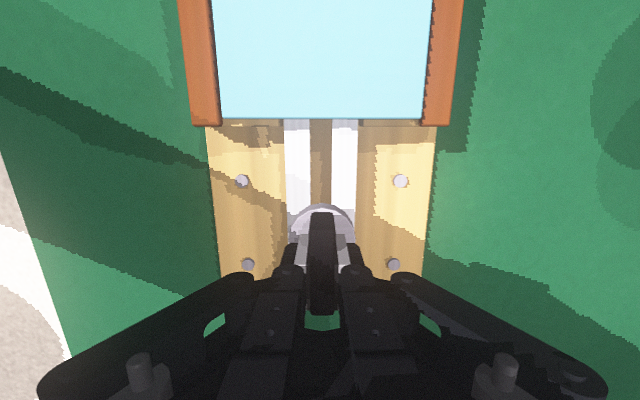

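jog_arm --motion '[-0.004,0,0,0,-1,-0.004,0,-0.02,0,-1,-0.004,0,-0.04,0,-1,-0.004,0,-0.055,0,-1,-0.004,0,-0.055,0,-1,-0.004,0,-0.055,0,-1]'

```text
time_s: 7.72
position: [0.4833, 0.0113, 0.0673]
eef_rot: [-0.488, 0.511, -0.511, 0.488]
ft_force: [0.4, 0.5, -1.8]
finger_gap: 0.121
```

jog_arm --motion '[0,0,-0.02,0,-1,0,0,-0.04,0,-1,0,0,-0.05,0,-1,0,0,-0.05,0,-1,0,0,-0.05,0,-1]'

```text
time_s: 8.35
position: [0.4834, 0.0113, 0.0573]
eef_rot: [0.488, -0.511, 0.511, -0.488]
ft_force: [0.6, 0.4, -2.6]
finger_gap: 0.116
```

jog_arm --motion '[0,0,-0.005,0,-1,0.003,0.06,-0.005,0,-1,0.006,0.12,-0.005,0,-1,0.009,0.18,-0.005,0,-1,0.011,0.22,-0.005,0,-1,0.011,0.22,-0.005,0,-1,0.011,0.22,-0.005,0,-1]'

```text
time_s: 9.22
position: [0.4855, 0.0552, 0.0563]
eef_rot: [0.489, -0.511, 0.511, -0.488]
ft_force: [0.9, -0.5, -1.6]
finger_gap: 0.122
```

jog_arm --motion '[0.001,0.0125,0,0,-1,0.0015,0.025,0,0,-1,0.002,0.0375,0,0,-1,0.0025,0.05,0,0,-1,0.003,0.0625,0,0,-1,0.0035,0.075,0,0,-1,0.004,0.0875,0,0,-1,0.005,0.1,0,0,-1,0.0055,0.1125,0,0,-1,0.006,0.125,0,0,-1,0.006,0.125,0,0,-1,0.006,0.125,0,0,-1]'

```text
time_s: 10.72
position: [0.4867, 0.0805, 0.0562]
eef_rot: [-0.488, 0.511, -0.511, 0.489]
ft_force: [-0.1, -0.8, -1.9]
finger_gap: 0.124
```

```bash
cat > g.py <<'E'
from h import *
import warnings;warnings.simplefilter("ignore")
s=ctrl.get_state();print(s["position"],s["ft_force"],s["torque"],s["time_s"])
for n in ["scene","side"]:
    p=cam(n);save(p,n+"g.png");m=p["z_map"]>0;c=cloud(p,m);col=p["frame"][m].astype(int)
    j=(abs(c[:,0]-.49)<.07)&(c[:,1]>0)&(c[:,1]<.25)
    t=c[j&(abs(c[:,2]-.046)<.004)&(col[:,2]>col[:,0]+15)]
    for x in np.arange(.44,.55,.02):
        k=t[abs(t[:,0]-x)<.004]
        if len(k): print(n,round(x,2),k[:,1].min().round(4),k[:,1].max().round(4))
    f=c[(abs(c[:,0]-.5)<.01)&(abs(c[:,2]-.045)<.012)&(c[:,1]>.17)&(c[:,1]<.24)]
    print(f[:, 1].min() if len(f) else None)
E
python3 g.py
python3 - <<'E'
import cv2
a=cv2.imread("pics/sideg.png")[120:260,230:350]; cv2.imwrite("pics/c3.png",cv2.resize(a,None,fx=4,fy=4,interpolation=2))
E
```

```text
[0.4866567  0.08052138 0.05623173] [-0.13836453 -0.7943219  -1.90315994] [0.00735131 0.0354896  0.01996623] 10.725
scene 0.44 0.1064 0.1935
scene 0.46 0.1039 0.1922
scene 0.48 0.1012 0.1905
scene 0.5 0.1015 0.1903
scene 0.52 0.1006 0.1885
scene 0.54 0.0992 0.1878
0.17008391575011095
side 0.44 0.1011 0.1325
side 0.46 0.0995 0.1566
side 0.48 0.1329 0.1479
side 0.52 0.0969 0.163
side 0.54 0.0934 0.1346
None
```

View pics/c3.png

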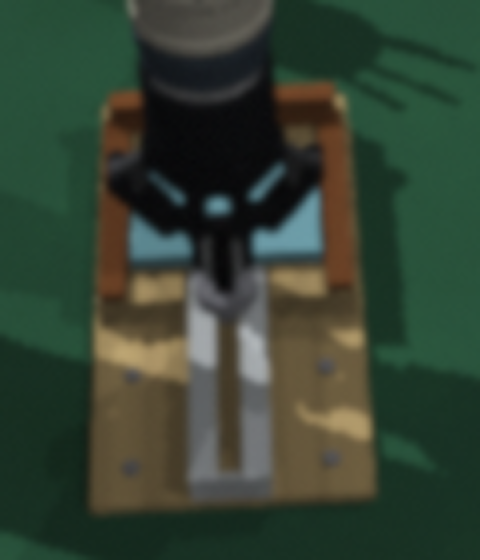

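jog_arm --motion '[0.0005,0.01,0,0,-1,0.001,0.02,0,0,-1,0.0015,0.03,0,0,-1,0.002,0.04,0,0,-1,0.0025,0.05,0,0,-1,0.003,0.06,0,0,-1]'

```text
time_s: 11.58
position: [0.4873, 0.0924, 0.0563]
eef_rot: [-0.488, 0.511, -0.511, 0.488]
ft_force: [-0.0, -1.7, -1.8]
finger_gap: 0.123
```

```bash
python3 - <<'E'
from h import *
s=ctrl.get_state();print(s["position"],s["ft_force"],s["time_s"])
p=cam("wrist");save(p,"w4.png");m=p["z_map"]>0;c=cloud(p,m);col=p["frame"][m].astype(int)
j=(abs(c[:,0]-.49)<.08)&(c[:,1]>.15)&(c[:,1]<.26)
t=c[j&(abs(c[:,2]-.046)<.003)&(col[:,2]>col[:,0]+15)]
for x in np.arange(.44,.55,.01):
    k=t[abs(t[:,0]-x)<.002]; f=c[j&(abs(c[:,0]-x)<.002)&(c[:,2]>.0535)]; g=c[j&(abs(c[:,0]-x)<.002)&(abs(c[:,2]-.048)<.004)&(col.max(1)-col.min(1)<25)]
    print(round(x,2),len(k) and k[:,1].max().round(4),len(f) and f[:,1].min().round(4),len(g) and g[:,1].min().round(4))
cv2.imwrite("pics/c4.png",cv2.resize(p["frame"][0:260,150:500,::-1],None,fx=2,fy=2))
E
```

```text
[0.48728706 0.09243947 0.05626086] [-0.00812991 -1.69239702 -1.78504003] 11.575
0.44 0.2055 0 0
0.45 0.2044 0 0.2044
0.46 0.2039 0 0
0.47 0.2036 0 0
0.48 0.2034 0 0.2026
0.49 0.2026 0 0.211
0.5 0.2018 0 0.2119
0.51 0.2014 0 0
0.52 0.2008 0 0.2004
0.53 0.2004 0 0.2002
0.54 0.1996 0 0
0.55 0.199 0 0.161
```

View pics/c4.png

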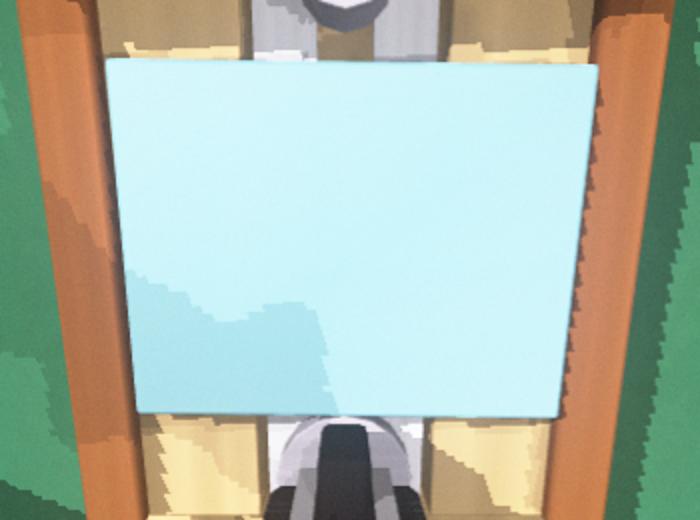

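jog_arm --motion '[0.0005,0.008,0,0,-1,0.001,0.016,0,0,-1,0.0015,0.024,0,0,-1,0.0015,0.03,0,0,-1]'

```text
time_s: 12.12
position: [0.4876, 0.0984, 0.0563]
eef_rot: [-0.488, 0.511, -0.511, 0.488]
ft_force: [0.4, -1.3, -2.0]
finger_gap: 0.118
```

jog_arm --motion '[0,0.0025,0,0,-1,0.0005,0.005,0,0,-1,0.0005,0.0075,0,0,-1]'

```text
time_s: 12.5
position: [0.4877, 0.0998, 0.0563]
eef_rot: [-0.488, 0.511, -0.511, 0.488]
ft_force: [0.2, -1.9, -1.9]
finger_gap: 0.121
```

jog_arm --motion '[0,0.0025,0,0,-1,0,0.005,0,0,-1]'

```text
time_s: 12.75
position: [0.4877, 0.1008, 0.0563]
eef_rot: [-0.488, 0.511, -0.511, 0.488]
ft_force: [-0.3, -0.8, -2.9]
finger_gap: 0.125
```

jog_arm --motion '[0,0.0025,0,0,-1,0,0.0035,0,0,-1]'

```text
time_s: 13.0
position: [0.4877, 0.1011, 0.0563]
eef_rot: [0.489, -0.511, 0.512, -0.488]
ft_force: [1.4, -4.9, -1.7]
finger_gap: 0.121
```

jog_arm --motion '[0,0.0025,0,0,-1,0,0.0025,0,0,-1]'

```text
time_s: 13.25
position: [0.4877, 0.1012, 0.0563]
eef_rot: [0.489, -0.511, 0.512, -0.488]
ft_force: [-0.3, -7.3, -1.5]
finger_gap: 0.124
```

jog_arm --motion '[0.001,0,0,0.1,-1,0.0015,0.0005,0,0.2,-1,0.0015,0.0005,0,0.2,-1]'

```text
time_s: 13.62
position: [0.4886, 0.1011, 0.0565]
eef_rot: [0.54, -0.456, 0.458, -0.539]
ft_force: [1.8, -7.9, -2.5]
finger_gap: 0.126
```

jog_arm --motion '[0,0.0003,0,0.1,-1,0,0.0005,0,0.2,-1,0,0.0007,0,0.3,-1,0,0.0007,0,0.3,-1]'

```text
time_s: 14.12
position: [0.4891, 0.1011, 0.0567]
eef_rot: [0.605, -0.366, 0.368, -0.604]
ft_force: [1.4, -8.7, -1.2]
finger_gap: 0.122
```

jog_arm --motion '[-0.0015,0,0,0.1,-1,-0.003,0.0003,0,0.2,-1,-0.003,0.0005,0,0.3,-1,-0.003,0.0005,0,0.3,-1]'

```text
time_s: 14.62
position: [0.4884, 0.1013, 0.0567]
eef_rot: [0.655, -0.267, 0.269, -0.654]
ft_force: [1.2, -8.3, -1.1]
finger_gap: 0.121
```

jog_arm --motion '[-0.0005,0,0,0.1,-1,-0.001,0.0003,0,0.2,-1,-0.0015,0.0005,0,0.3,-1,-0.0015,0.0005,0,0.3,-1]'

```text
time_s: 15.12
position: [0.4881, 0.1015, 0.0567]
eef_rot: [0.689, -0.162, 0.163, -0.688]
ft_force: [2.6, -7.6, -0.7]
finger_gap: 0.121
```

jog_arm --motion '[0,0,0,0.1,-1,0,0.0003,0,0.2,-1,0,0.0005,0,0.3,-1,0,0.0005,0,0.3,-1]'

```text
time_s: 15.62
position: [0.488, 0.1017, 0.0566]
eef_rot: [0.706, -0.052, 0.053, -0.705]
ft_force: [1.8, -7.6, -2.3]
finger_gap: 0.118
```

```bash
python3 - <<'E'
from h import *
s=ctrl.get_state();print(s["position"],s["ft_force"],s["torque"],s["joints"],s["time_s"])
M=R.from_quat(s["eef_rot"]).as_matrix();print("jaw yaw",np.degrees(np.arctan2(M[1,2],M[0,2])))
E
```

```text
[0.48801535 0.10165334 0.05662267] [ 1.80962074 -7.5633499  -2.25963792] [-1.66921196 -0.46636557 -0.03716859] [ 0.03802281  0.2905485  -0.41076022  0.86784468 -0.00193887  0.18760106] 15.625
jaw yaw 81.42961591027415
```

jog_arm --motion '[0,0.0003,0,0.06,-1,0,0.0005,-0.001,0.1,-1,0,0.0005,-0.003,0.1,-1,0,0.0005,-0.004,0.1,-1]'

```text
time_s: 16.12
position: [0.488, 0.1017, 0.056]
eef_rot: [0.708, -0.016, 0.017, -0.706]
ft_force: [0.8, -8.3, 1.3]
finger_gap: 0.123
```

```bash
python3 - <<'E'
from h import *
s=ctrl.get_state();print(s["position"],s["ft_force"],s["torque"],s["time_s"])
M=R.from_quat(s["eef_rot"]).as_matrix();print("jaw yaw",np.degrees(np.arctan2(M[1,2],M[0,2])))
p=cam("wrist");save(p,"w5.png")
E
```

```text
[0.48799086 0.10174842 0.05599237] [ 0.77948664 -8.25012727  1.25274445] [-1.73986534 -0.23989651 -0.05251935] 16.125
jaw yaw 87.34563426505504
```

View pics/w5.png

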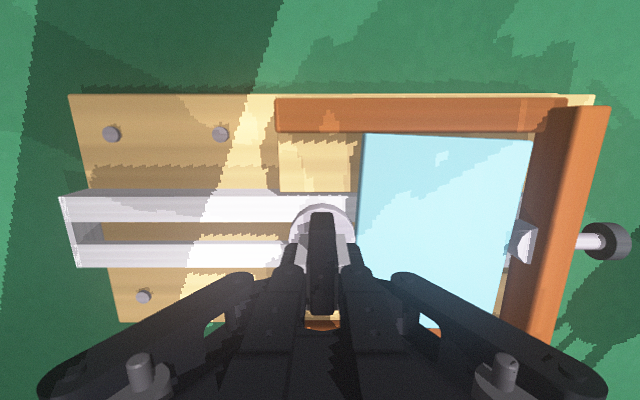

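jog_arm --motion '[0,0,0,0,-0.6,0,0,0,0,-0.3,0,0,0,0,-0.1,0,0,0,0,0,0,0,0,0,0]'

```text
time_s: 16.8
position: [0.487, 0.1027, 0.0554]
eef_rot: [-0.707, 0.016, -0.016, 0.707]
ft_force: [-0.8, 0.4, 0.2]
finger_gap: 0.497
```

jog_arm --motion '[0,0,0.1,0,0,0,0,0.3,0,0,0,0,0.5,0,0,0,0,0.6,0,0,0,0,0.6,0,0,0,0,0.6,0,0]'

```text
time_s: 17.55
position: [0.4867, 0.1026, 0.1745]
eef_rot: [0.707, -0.017, 0.016, -0.707]
ft_force: [-0.2, 0.2, 0.7]
finger_gap: 0.502
```

```bash
python3 - <<'E'
from h import *
s=ctrl.get_state();print(s["position"],s["ft_force"],s["time_s"])
p=cam("wrist");save(p,"w6.png");m=p["z_map"]>0;c=cloud(p,m);col=p["frame"][m].astype(int)
j=(abs(c[:,0]-.49)<.08)&(c[:,1]>.05)&(c[:,1]<.26)
t=c[j&(abs(c[:,2]-.046)<.003)&(col[:,2]>col[:,0]+15)];print("tile",cv2.minAreaRect(t[:,:2].astype(np.float32)*1000))
for x in np.arange(.46,.52,.01):
    k=t[abs(t[:,0]-x)<.002]; print(round(x,2),len(k) and (k[:,1].min().round(4),k[:,1].max().round(4)))
w=c[(np.hypot(c[:,0]-.488,c[:,1]-.1017)<.035)&(c[:,2]>.075)&(c[:,2]<.1)]
print("wing",cv2.minAreaRect(w[:,:2].astype(np.float32)*1000),np.median(w[:,2]))
w=c[(np.hypot(c[:,0]-.488,c[:,1]-.1017)<.03)&(abs(c[:,2]-.044)<.0015)&(col[:,2]<col[:,0]+15)]
print("flange",cv2.minEnclosingCircle(w[:,:2].astype(np.float32)*1000),np.median(w[:,2]))
E
```

```text
[0.48666854 0.10260376 0.17453855] [-0.17135732  0.19244293  0.70305348] 17.55
tile ((492.7404479980469, 188.48959350585938), (135.967529296875, 119.771240234375), 84.74027252197266)
0.46 (np.float64(0.1231), np.float64(0.2129))
0.47 (np.float64(0.1227), np.float64(0.2121))
0.48 (np.float64(0.1216), np.float64(0.2106))
0.49 (np.float64(0.1212), np.float64(0.212))
0.5 (np.float64(0.12), np.float64(0.2561))
0.51 (np.float64(0.1187), np.float64(0.2088))
wing ((486.5780944824219, 101.18827819824219), (11.291055679321289, 43.21931457519531), 87.05711364746094) 0.0840606489239425
flange ((487.0205383300781, 100.86946868896484), 19.860305786132812) 0.044219705490478045
```

View pics/w6.png

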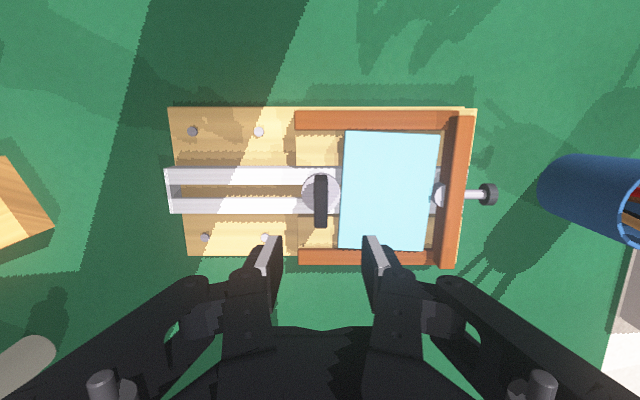

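```bash
python3 - <<'E'
from h import *
p=cam("scene")
for k in ["glue","bowl","cup"]:
    r=ctrl.regions_of(k,p)[:1]
    print(k,[(round(x["p"],2),np.round(x["box"]),np.median(cloud(p,x["pixels"]),0).round(3)) for x in r])
s=ctrl.get_state();print(s["ft_force"],s["time_s"])
print(ctrl.job_done())
E
```

```text
glue [(0.61, array([194., 166., 216., 205.]), array([ 0.701, -0.277,  0.067]))]
bowl [(0.75, array([267., 259., 312., 311.]), array([0.772, 0.064, 0.021]))]
cup [(0.91, array([442., 228., 499., 292.]), array([0.514, 0.385, 0.079]))]
[-0.16002094 -1.34979413  0.09276363] 17.8
the job is handed in; nothing more can be done
None
```

The tile is clamped in the jig, and I handed the job in at 17.8 s. I took the steel stud from the block by its wing and lowered it into the slot. I slid it along so that its flange pushed the tile onto the stop. I then turned it about 90° and let go. The push readings during the turn were between 7.6 and 8.7 N.

**Checks after letting go:**
- **Stud:** it sits flat on the rail with its wing across the slot, and the flange touches the tile edge (both at about y 0.121 m).
- **Tile:** its far edge is at the stop nose (about 0.211 m).
- **Other things:** glue bottle, bowl and cup are within 2 mm of where they were, and the gripper is clear of everything.

**Not as good as it could be:** the tile is about 2° skewed from the jig axes, within the play of the guides. The turning flange probably dragged it round. I left it that way rather than unlock the stud. I also didn't measure how much push remains on the tile after release.

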